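Shim the rocking flow controller

ROBOT

A 7-joint arm with a two-finger parallel gripper is mounted at the origin on the work surface. World frame = base frame: x ahead of the robot, y to its left, z up, the work surface at z = 0. Lengths are in m, angles in rad, forces in N, time in s.
With the tool pointing down it reaches from about 0.4 to 0.85 m from the base axis. Payload 4.4 kg.
Tool frame: the origin (TCP) lies at the very end of the fingers, on their centre line; the grasp point (between the pads) lies ctrl.grip_point_offset behind it (ctrl.grip_point_offset is the distance from the TCP to the grasp point, in m); z points along the fingers, y is the direction in which the jaws open and shut (so a half turn about z gives the same grasp; the last joint's range is limited). The gripper opens to 94 mm and grips with 3 to 60 N. Pads are 16 mm wide; open, the fingers measure 119 mm over their backs; the gripper's body (75 mm by 177 mm) begins 78 mm behind the grasp point.
Start: joints at [-1.383, 0.628, 0.038, 1.517, -0.027, 0.996, -0.02], TCP at [0.163, 0.629, 0.205] pointing down, gripper open.
Joint ranges: [-3.06, 3.06], [-0.37, 2.12], [-1.25, 1.32], [0.18, 2.47], [-1.1, 4.24], [0.23, 1.98], [-2.94, 2.94]. Speed limits (rad/s): [2.57, 2.57, 3.14, 3.14, 3.14, 3.14, 3.14].

INTERFACE

Orientations are given as a 3x3 rotation matrix whose columns are the frame's x, y, z axes.
In Python, from plant import ctrl gives the robot as it stands. The module is installed in compiled form; this text tells all that it offers.
- The arm moves only by the shell command python3 -m jog 'ROWS' [FORCE]. ROWS is JSON, a list of rows, each a list of 5 numbers: the shift along the tool's x, y, z in m, then the turn about the tool's z in degrees, then the closure in counts, from 0 (fully open) to 255 (shut). A call has 1 to 10 rows; each row shifts and turns the commanded pose from where the row before left it, along the tool's axes as they then stand; what a row does not reach is not made up. A row lasts 1/12 s, in which the tool goes at most 41.7 mm and 7.16 degrees, less where a joint would pass 70% of its speed; a pose out of reach is approached as far as the arm can. A call is refused whole if a number of a shift passes 0.0417 or a number of a turn 7.16, either way. A call with a gripper value outside its range is refused whole. The fingers move at their own pace and stop on an object; FORCE is the grip in N (left out, the last holds). Time passes only in rows, so rows that do not move let the fingers close. It gives the time, the measured TCP pose, the force and the opening at its end, in the units of the state.
- ctrl.observe(): the state, without advancing time (a new reading comes with each control period).
- ctrl.grab_frame(name): name is "side" or "top"; returns a dict with "color" (400x640x3 uint8, red, green, blue), "camera_matrix" (3x3 intrinsics, pixels), "rvec" (rotation vector, rad) and "tvec" (3), from world to camera coordinates, as OpenCV has them. Camera axes: x right, y down, z forward; pixel columns grow to the right and rows downward; lengths in m; the calibration is good to about 2 mm. A picture is of the moment at which its call begins. There is no depth.
- ctrl.hand_in(): hands the job in, once; it reports no verdict.
Trained networks look in the newest picture that a camera, given by its name, has taken for a name from the list of things; names that differ only in an ending like _2 or _b are one class to them, and where a whole thing is asked for, a point or a joint stands for the part that bears it (a point fixed in the world has none). Each returns a list of dicts, best first, with "p" (0 to 1); they miss things now and then, are a little off and sometimes report something else, mostly with a low value. They report only what shows in the picture. A call takes as long as a camera call. They do not tell look-alikes from the thing itself.
- ctrl.recognise(query, camera): "centre" ([row, column] in pixels, amid what is visible of it).
The state is a dict: "time": time; "qpos": joint angles; "joint_vel": joint speeds; "effort": joint torques, N m; "tcp_pos": TCP position; "tool_rot": TCP orientation; "ft_force": force on the tool from outside, world axes, zero at the start; "torque": the same for the moment, N m; "opening": opening from 0.0 (shut) to 1.0 (fully open).
Only numpy, scipy, OpenCV 4.12 (cv2) and the standard library are available. Lean on these libraries where they do the work, as an engineer would, in place of code of your own. Each camera call takes 0.05 s, during which the arm holds its last target.

TASK

The white gas-flow controller rocks because its foot under the far right corner (as the robot sees it) does not reach the bench. Push the loose grey wedge along the bench, thin end first, under that foot until it is snug and the controller no longer rocks, without jacking the controller up or shoving it out of place; then press down firmly on that corner with a fingertip to prove it stands still, and leave everything standing so. Push only: never pick the wedge up, and leave the other things on the bench alone.

Things in the scene. Friction and masses are not known exactly. Their poses are not given: they have to be found in the camera images.
- flowbox: White gas-flow controller, low box 170 (x) by 220 (y) mm, flat top 75 mm above the bench, 2.0 to 2.9 kg. Origin on the bench under its middle. Own x points away from its dark front panel (gauge, knobs), which faces the robot; y left, z up. Underside of the case 20 mm up, on four round grey feet 28 mm across, 8 mm high, on thin stems, at x = +-62, y = +-85 mm.
- short_foot_spot (a point): On the bench straight below the centre of the short foot (far right, x = +62, y = -85 mm in the controller's axes). That foot hangs 5 to 9 mm clear of the bench, different each time; the other three stand on it and the box rests level. The case's right side (own -y) is 25 mm from this point, its back (own +x) 23 mm.
- test_corner (a point): On the controller's top straight above the short foot, 75 mm above the bench: press here. Unshimmed, about 3 to 6 N here tips the corner down by the foot's gap; shimmed, it gives under 1 mm. A telling test is 7 to 15 N, held for half a second.
- wedge: Loose grey plastic levelling wedge, 100 mm long, 36 wide, rising evenly from 2 mm at the thin end to 16 mm at the thick end, about 50 g, sides and thick end upright and flat. Origin: centre of its underside; it balances about 15 mm behind that, towards the thick end. Own x points to the thin end. Lies flat to the right of the controller, thin end roughly towards it.
- wedge_heel (a point): Middle of the wedge's thick end face, 8 mm above the bench: push here. Along the bench the wedge resists with under 1 N; once it jams under the foot the push rises steeply. 4 to 6 N leaves it snug; beyond about 12 N it shoves the box along the bench or jacks it up. It stays where it is left.
- tube_rack: Bystander: low grey rack with steel tubes, 96 by 112 by 26 mm; origin under its middle.
- cap_jar: Bystander: amber jar with white cap, 44 mm across, 62 mm high; origin under its middle.
- phone: Bystander: dark phone lying flat, 72 by 150 by 8 mm; origin under its middle.
- spanner: Bystander: steel spanner lying flat, 150 mm long.
- union_nut: Bystander: small brass fitting standing up, 22 mm across, 30 mm high.
- parts_tray: Bystander: open steel tray 100 by 160 by 35 mm; origin under its middle.
- gas_panel: Fixed to the bench at the right: leaning aluminium panel with two gauges, 85 mm wide, 180 mm high; origin at the foot of its front plate.
- purge_panel: Fixed to the bench at the left: a second such panel.
Mind the look-alikes: they are no part of the job. Of the things like the wedge, leave any that is black or purple; of the rest the smaller one is meant.

How it is judged:
By the outcome, as a careful person would: the job done as asked, in the order asked, and still so for the second after the job is handed in, with the robot touching nothing.
It also fails if it takes over 72 s, if anything falls off the work surface, if the arm or the gripper's body presses on something with over 40 N, if the wrist force passes 120 N, or if a joint passes its speed limit or range.

## Working session

There is one attempt and no reset: what is moved stays moved. The work goes in short steps, Python scripts to look and compute and a shell command to move; the robot and the scene stay as the last step left them, time stands still between calls to the robot, and variables do not carry over. Pictures are saved under pics/ and viewed, and the job is handed in when it is done.

```bash
mkdir -p pics; python3 - <<'E'
from plant import ctrl
import cv2,numpy as np
for n in("side","top"):
    f=ctrl.grab_frame(n); cv2.imwrite(f"pics/{n}0.png",f["color"][:,:,::-1])
    print(n,f["camera_matrix"].tolist(),f["rvec"],f["tvec"])
    for q in("flowbox","wedge","short_foot_spot","test_corner","wedge_heel"):
        print(q,[(np.round(d["centre"],1).tolist(),round(d["p"],2)) for d in ctrl.recognise(q,n)])
o=ctrl.observe();print(o["time"],o["tcp_pos"],o["tool_rot"],o["ft_force"],ctrl.grip_point_offset)
E
```

```text
side [[407.0478925278388, 0.0, 321.7002405038721], [0.0, 407.0478925278388, 199.02188236624932], [0.0, 0.0, 1.0]] [ 2.41139031 -0.35783879  0.13086023] [-0.56155914  0.17998206  1.23496019]
flowbox [([191.9, 298.9], 0.85)]
wedge [([250.4, 404.6], 0.75), ([226.8, 356.1], 0.65), ([180.9, 384.1], 0.65), ([309.8, 413.1], 0.6)]
short_foot_spot [([192.6, 301.8], 0.75)]
test_corner [([190.1, 298.1], 0.8)]
wedge_heel [([254.1, 405.5], 0.83), ([179.5, 386.0], 0.64), ([311.4, 412.3], 0.64), ([228.6, 353.3], 0.62)]
top [[361.08162735954403, 0.0, 320.20027883519583], [0.0, 361.08162735954403, 202.38930654564447], [0.0, 0.0, 1.0]] [ 2.14752776 -2.19271958  0.07391776] [0.03086567 0.6232874  1.21635526]
flowbox [([228.1, 304.7], 0.82)]
wedge [([154.2, 385.3], 0.92), ([170.0, 435.6], 0.69), ([187.0, 349.2], 0.68)]
short_foot_spot [([228.5, 300.6], 0.75), ([234.6, 366.9], 0.43)]
test_corner [([228.9, 302.0], 0.78)]
wedge_heel [([156.1, 385.7], 0.8), ([172.4, 435.8], 0.65), ([188.2, 350.5], 0.51)]
0.6 [0.16316689 0.62919332 0.20548534] [[-9.67976556e-01  2.51040609e-01 -1.13101727e-05]
 [ 2.51040609e-01  9.67976556e-01  4.39343681e-06]
 [ 1.20509131e-05  1.41343118e-06 -1.00000000e+00]] [0.24597042 0.56378201 0.14489634] 0.0188
```

View pics/side0.png

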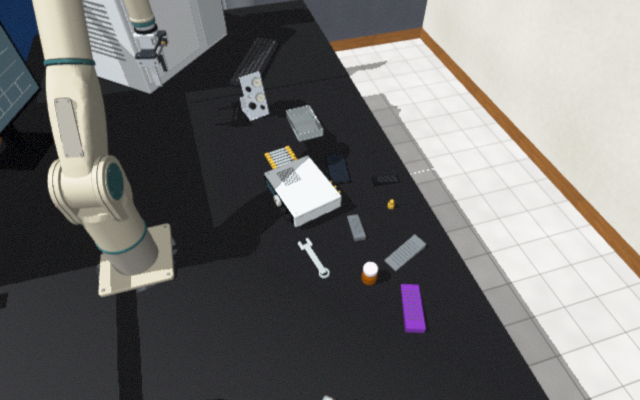

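View pics/top0.png

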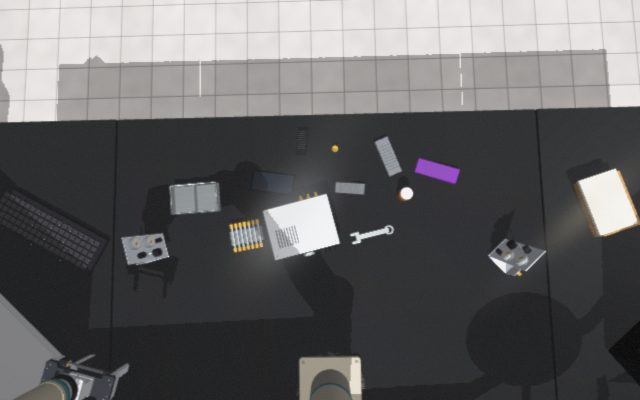

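```bash
python3 - <<'E'
import cv2
a=cv2.imread("pics/top0.png")[165:275,250:380];cv2.imwrite("pics/topc.png",cv2.resize(a,None,fx=6,fy=6,interpolation=cv2.INTER_CUBIC)[:600])
a=cv2.imread("pics/side0.png")[140:250,250:380];cv2.imwrite("pics/sidec.png",cv2.resize(a,None,fx=6,fy=6,interpolation=cv2.INTER_CUBIC)[:600])
E
```

```text
(no output)
```

View pics/topc.png

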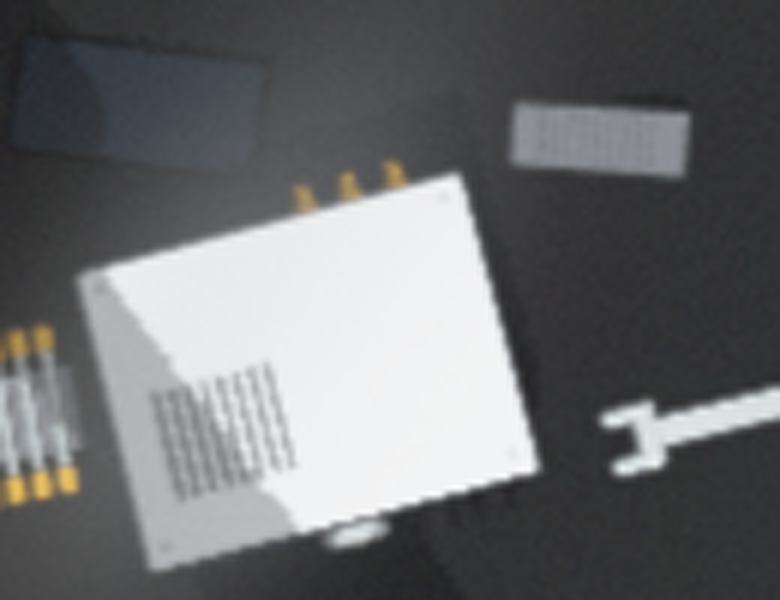

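View pics/sidec.png

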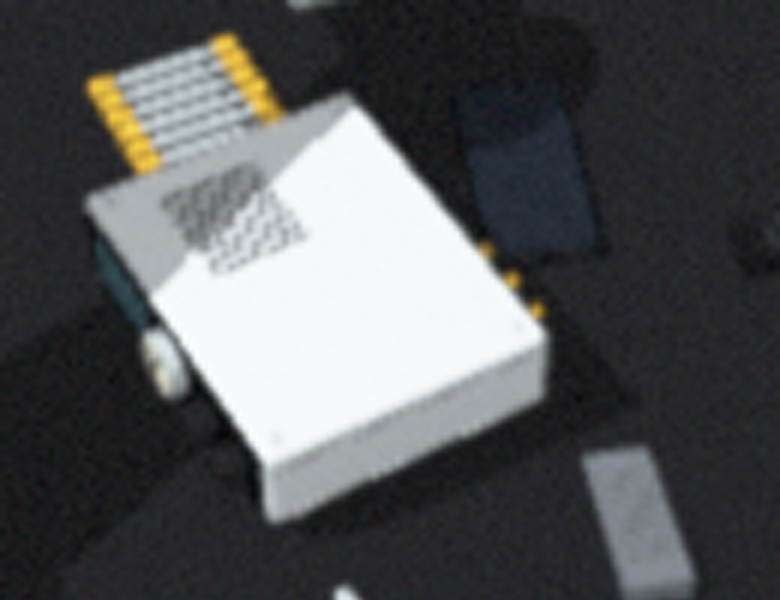

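```bash
cat > h.py <<'E'
import numpy as np,cv2
from plant import ctrl
from scipy.optimize import least_squares
CAL={}
def cal(n,f=None):
    if n not in CAL:
        f=f or ctrl.grab_frame(n); CAL[n]=(f["camera_matrix"],np.array(f["rvec"]),np.array(f["tvec"]))
    return CAL[n]
def proj(n,P):
    K,r,t=cal(n); return cv2.projectPoints(np.asarray(P,float).reshape(-1,1,3),r,t,np.array(K),None)[0].reshape(-1,2)
def fit(obs,x0):
    # obs: list of (cam, local pts Nx3, pix Nx2)
    def w(p,L):
        c,s=np.cos(p[2]),np.sin(p[2]);L=np.asarray(L,float)
        return np.c_[p[0]+c*L[:,0]-s*L[:,1],p[1]+s*L[:,0]+c*L[:,1],L[:,2]]
    fn=lambda p:np.concatenate([(proj(n,w(p,L))-np.asarray(x)).ravel() for n,L,x in obs])
    r=least_squares(fn,x0);return r.x,np.round(r.fun.reshape(-1,2),1)
def up(p,off,s=6): return (np.array(p,float)+.5)/s-.5+np.array(off)
E
python3 - <<'E'
from h import *
B=[[.085,-.11,.075],[.085,.11,.075],[-.085,.11,.075],[-.085,-.11,.075]]
W=[[.05,.018,.002],[.05,-.018,.002],[-.05,-.018,.016],[-.05,.018,.016]]
bt=up([(460,174),(80,275),(152,572),(540,470)],(250,165)); bs=up([(548,338),(352,93),(86,203),(262,466)],(250,140))
# wedge x to thin end (world +y approx), own y = world -x
wt=up([(511,165),(515,103),(690,112),(686,178)],(250,165)); ws=up([(585,458),(650,448),(695,582),(625,592)],(250,140))
for nm,L,t,s,x0 in(("box",B,bt,bs,[.55,0,.2]),("wedge",W,wt,ws,[.62,-.12,1.57])):
    for o in([("top",L,t)],[("side",L,s)],[("top",L,t),("side",L,s)]):
        p,r=fit(o,x0);print(nm,np.round(p,4),np.degrees(p[2]).round(1),r.tolist())
    c,s_=np.cos(p[2]),np.sin(p[2]);R=np.array([[c,-s_],[s_,c]])
    if nm=="box":
        print("foot",p[:2]+R@[.062,-.085],"xdir",R[:,0],"ydir",R[:,1])
    else: print("heel",p[:2]+R@[-.05,0],"tip",p[:2]+R@[.05,0])
E
```

```text
box [0.5413 0.0823 0.2369] 13.6 [[0.3, -0.4], [-0.6, -0.3], [-0.1, 0.4], [0.3, 0.2]]
box [0.5422 0.0825 0.2272] 13.0 [[0.2, 0.5], [-0.2, 0.1], [-0.4, -0.8], [0.4, 0.2]]
box [0.5417 0.0823 0.2326] 13.3 [[0.5, -0.4], [-0.5, -0.6], [-0.2, 0.1], [0.2, 0.3], [0.1, 0.4], [-0.6, 0.1], [-0.6, -0.6], [0.5, 0.3]]
foot [0.62161018 0.01391451] xdir [0.97307088 0.2305061 ] ydir [-0.2305061   0.97307088]
wedge [ 0.6742 -0.0856  1.4691] 84.2 [[0.1, -0.1], [0.3, 0.1], [-0.1, 0.3], [-0.2, -0.4]]
wedge [ 0.6757 -0.0844  1.4411] 82.6 [[0.1, -0.0], [-0.1, 0.2], [-0.2, -0.0], [0.2, -0.1]]
wedge [ 0.6749 -0.0851  1.4545] 83.3 [[-0.1, -0.5], [0.2, -0.3], [-0.2, 0.3], [-0.5, -0.4], [-0.3, 0.3], [-0.4, 0.4], [-0.1, 0.1], [0.2, 0.1]]
heel [ 0.66914283 -0.13477135] tip [ 0.68074999 -0.03544726]
```

The top and side views agree. The box's top corners are at about (460,174), (80,275), (152,572) and (540,470) in the top crop. The small grey wedge is the one near top pixel (187,349). The foot spot comes out at about (0.622, 0.014), and the wedge needs about +20° of turn and about 29 mm of sideways shift. I'll square it up first by pushing on its long side with two spread fingers.

```bash
python3 -m jog '[[0,0,0,-7,127],[0,0,0,-7,127],[0,0,0,-7,127],[0,0,0,-7,127],[-0.018,-0.037,0,0,127],[-0.018,-0.037,0,0,127],[-0.018,-0.037,0,0,127],[-0.018,-0.037,0,0,127]]' 10
```

```text
time: 1.37
tcp_pos: [0.2686, 0.5006, 0.2055]
tool_rot: [[-0.972, -0.233, 0.0], [-0.233, 0.972, 0.0], [-0.0, 0.0, -1.0]]
ft_force: [0.5, 0.4, -0.5]
opening: 0.507
```

```bash
python3 -m jog '[[-0.018,-0.037,0,0,127],[-0.018,-0.037,0,0,127],[-0.018,-0.037,0,0,127],[-0.018,-0.037,0,0,127],[-0.018,-0.037,0,0,127],[-0.018,-0.037,0,0,127],[-0.018,-0.037,0,0,127],[-0.018,-0.037,0,0,127],[-0.018,-0.037,0,0,127],[-0.018,-0.037,0,0,127]]'
python3 -m jog '[[-0.018,-0.037,0,0,127],[-0.018,-0.037,0,0,127],[-0.018,-0.037,0,0,127],[-0.018,-0.037,0,0,127],[-0.018,-0.037,0,0,127],[-0.018,-0.037,0,0,127],[-0.018,-0.037,0,0,127],[0,0,0,0,127],[0,0,0,0,127]]'
cat >> h.py <<'E'
F=np.array([.6216,.0139]);TH=.2326
ex=np.array([np.cos(TH),np.sin(TH)]);ey=np.array([-np.sin(TH),np.cos(TH)])
def own(p): d=np.asarray(p)[:2]-F;return np.round([d@ex*1000,d@ey*1000],1)
def st():
    o=ctrl.observe();R=o["tool_rot"];print("t",round(o["time"],2),"own mm",own(o["tcp_pos"]),"z",round(o["tcp_pos"][2]*1000,1),"f",np.round(o["ft_force"],2),"q",np.round(o["qpos"],2),"op",round(o["opening"],3))
def shot(n,name,x0,y0,w,h,s):
    f=ctrl.grab_frame(n);c=f["color"][y0:y0+h,x0:x0+w,::-1]
    cv2.imwrite(f"pics/{name}.png",cv2.resize(c,None,fx=s,fy=s,interpolation=cv2.INTER_CUBIC))
E
python3 -c "
from h import *
st()"
```

```text
time: 2.2
tcp_pos: [0.5299, 0.1823, 0.2058]
tool_rot: [[-0.973, -0.233, 0.001], [-0.233, 0.973, 0.0], [-0.001, 0.0, -1.0]]
ft_force: [0.8, -0.2, -0.1]
opening: 0.502
time: 2.95
tcp_pos: [0.7122, -0.0422, 0.2044]
tool_rot: [[-0.974, -0.228, -0.001], [-0.228, 0.974, -0.001], [0.001, -0.001, -1.0]]
ft_force: [-0.4, 1.3, 0.1]
opening: 0.506
t 2.95 own mm [ 75.2 -75.5] z 204.4 f [-0.39  1.27  0.13] q [ 0.05  0.73 -0.06  1.31  0.04  1.1   1.79] op 0.506
```

```bash
python3 -m jog '[[-0.015,-0.038,0,0,127],[0,-0.002,0.04,0,127],[0,0,0.04,0,127],[0,0,0.04,0,127],[0,0,0.03,0,127],[0,0,0.02,0,127],[0,0,0,0,127],[0,0,0,0,127]]'
python3 -c "
from h import *
st();shot('top','t1',270,130,130,100,6);shot('side','s1',290,150,130,100,6)"
```

```text
time: 3.62
tcp_pos: [0.7345, -0.072, 0.0349]
tool_rot: [[-0.972, -0.234, -0.002], [-0.234, 0.972, 0.001], [0.002, 0.002, -1.0]]
ft_force: [0.8, 0.0, 0.8]
opening: 0.503
t 3.62 own mm [  90.1 -109.6] z 34.9 f [0.84 0.   0.8 ] q [ 0.09  0.94 -0.06  1.35  0.06  0.85  1.82] op 0.503
```

View pics/t1.png

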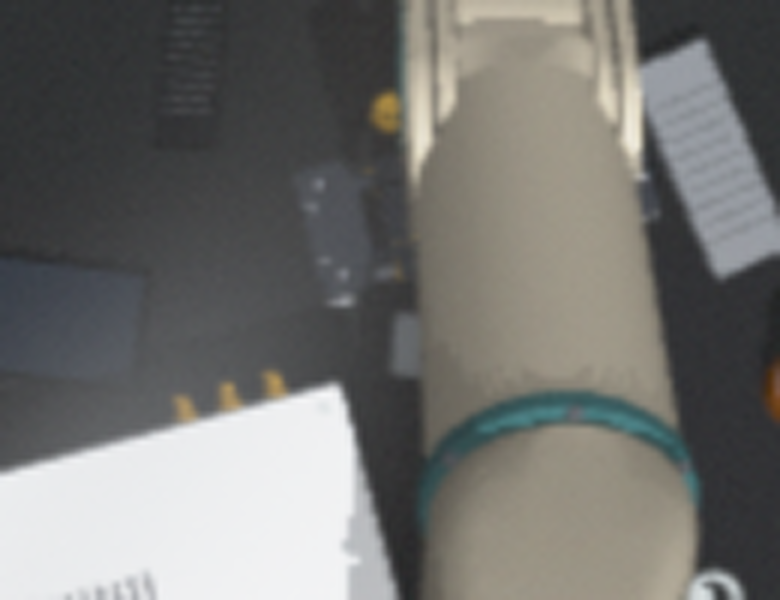

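View pics/s1.png

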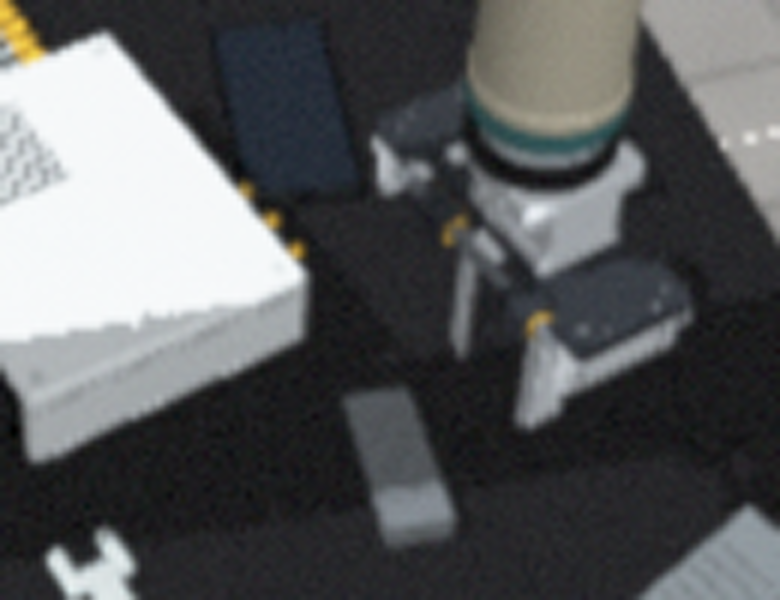

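The side view shows both fingers, at about (465,355) and (525,420), clear beyond the wedge at about (400,460). The arm hides the wedge in the top view. I'll lower the fingers and sweep towards the box's own -x.

```bash
python3 -m jog '[[0,-0.006,0.015,0,127],[0,0,0.01,0,127],[0,0,0.006,0,127],[0,0,0,0,127],[0.01,0,0,0,127],[0.01,0,0,0,127],[0.006,0,0,0,127],[0.006,0,0,0,127],[0.006,0,0,0,127],[0,0,0,0,127]]'
python3 -c "
from h import *
st();shot('side','s2',290,150,130,100,6)"
```

```text
time: 4.55
tcp_pos: [0.6989, -0.0891, 0.0046]
tool_rot: [[-0.973, -0.232, -0.001], [-0.232, 0.973, -0.0], [0.001, 0.0, -1.0]]
ft_force: [-1.0, -0.4, 0.2]
opening: 0.501
t 4.55 own mm [  51.4 -118.1] z 4.6 f [-1.   -0.36  0.23] q [ 0.12  0.94 -0.06  1.48  0.07  0.73  1.84] op 0.501
```

View pics/s2.png

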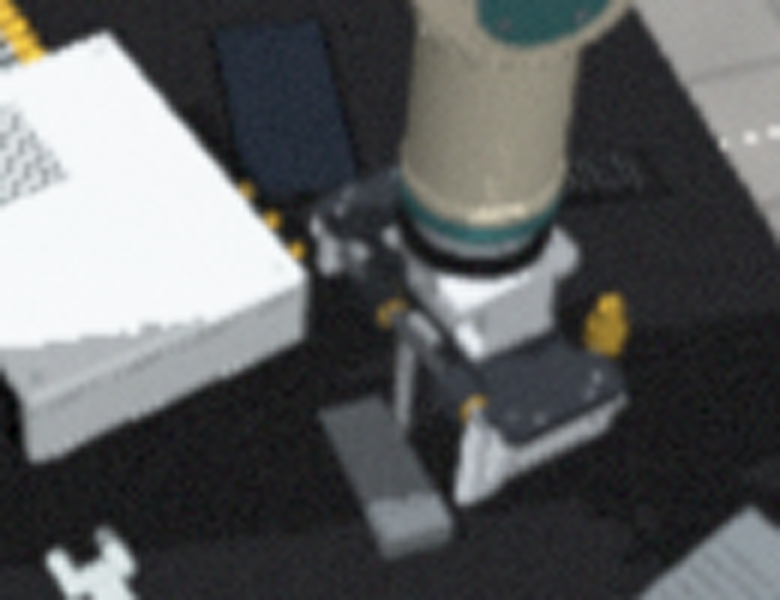

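The wedge (about (385,480) in the side view) is turning against the front finger as intended. I'll continue.

```bash
python3 -m jog '[[0.006,0,0,0,127],[0.006,0,0,0,127],[0.006,0,0,0,127],[0.004,0,0,0,127],[0,0,0,0,127],[0,0,0,0,127]]'
python3 -c "
from h import *
st();shot('side','s3',290,150,130,100,6)"
```

```text
time: 5.1
tcp_pos: [0.6783, -0.0939, 0.0045]
tool_rot: [[-0.973, -0.232, -0.0], [-0.232, 0.973, -0.0], [0.0, -0.0, -1.0]]
ft_force: [-0.5, -0.0, 0.5]
opening: 0.501
t 5.1 own mm [  30.4 -118. ] z 4.5 f [-0.5  -0.    0.45] q [ 0.13  0.92 -0.06  1.54  0.07  0.69  1.84] op 0.501
```

View pics/s3.png

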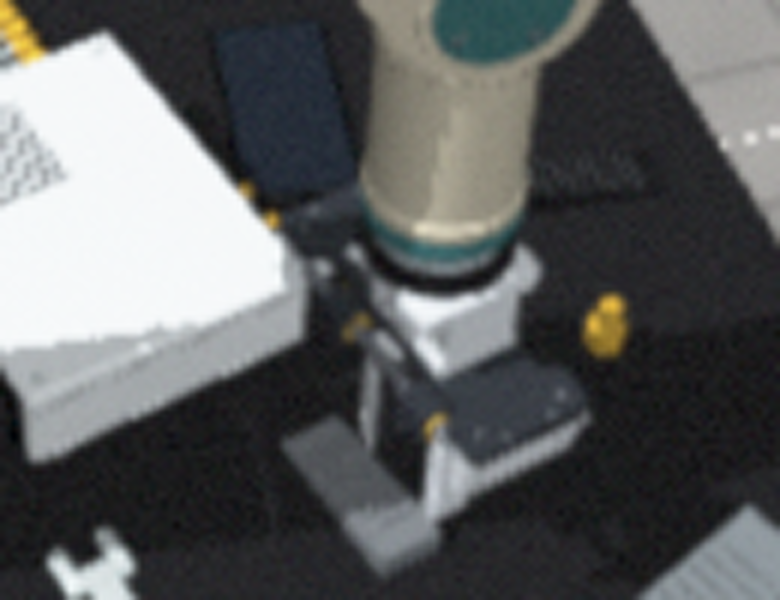

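```bash
cat >> h.py <<'E'
def wpts(px,py,hd):  # own mm centre rel foot, heading deg in own frame
    c=F+ex*px/1000+ey*py/1000;a=TH+np.radians(hd);u=np.array([np.cos(a),np.sin(a)]);v=np.array([-u[1],u[0]])
    L=[(.05,.018,.002),(.05,-.018,.002),(-.05,-.018,.016),(-.05,.018,.016),(-.05,-.018,0),(-.05,.018,0)]
    return np.array([[*(c+u*a_+v*b),z] for a_,b,z in L])
def overlay(n,src,dst,off,s,px,py,hd):
    im=cv2.imread(f"pics/{src}.png");q=((proj(n,wpts(px,py,hd))-off+.5)*s-.5).round().astype(int)
    for a,b in((0,1),(1,2),(2,3),(3,0),(2,4),(4,5),(5,3)): cv2.line(im,tuple(map(int,q[a])),tuple(map(int,q[b])),(0,255,0),1)
    cv2.imwrite(f"pics/{dst}.png",im)
E
python3 -c "
from h import *
overlay('side','s3','s3o',(290,150),6,4.4,-110,90)"
```

```text
(no output)
```

View pics/s3o.png

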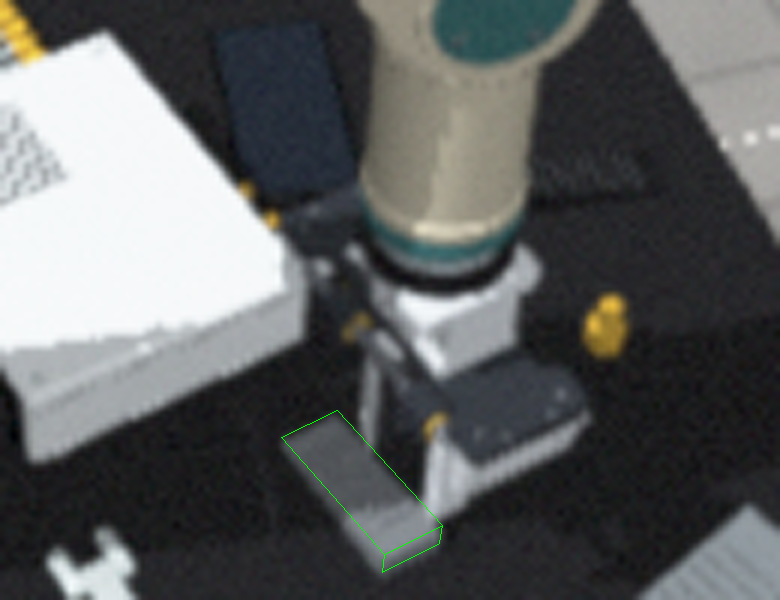

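The outline predicted from the gripper pose matches the picture to about 1 mm. The wedge now points along the box's y axis and needs about 3–4 mm more sideways. I'll push that, then retreat, lift and turn the tool.

```bash
python3 -m jog '[[0.0035,0,0,0,127],[0,0,0,0,127],[-0.012,0,0,0,127],[-0.02,0,0,0,127],[0,0,-0.025,0,127],[0,-0.02,-0.035,0,180],[0,-0.037,0,0,228],[0.03,-0.02,0,0,228]]'
python3 -m jog '[[0,0,0,7,228],[0,0,0,7,228],[0,0,0,7,228],[0,0,0,7,228],[0,0,0,7,228],[0,0,0,7,228],[0,0,0,7,228],[0,0,0,7,228],[0,0,0,7,228],[0,0,0,7,228]]'
python3 -m jog '[[0,0,0,7,228],[0,0,0,7,228],[0,0,0,6,228],[0,0,0,0,228]]'
python3 -c "
from h import *
st();shot('side','s4',290,150,130,100,6);shot('top','t4',270,160,130,100,6)
overlay('side','s4','s4o',(290,150),6,0.5,-110,90)
overlay('top','t4','t4o',(270,160),6,0.5,-110,90)"
```

```text
time: 5.87
tcp_pos: [0.703, -0.1703, 0.0675]
tool_rot: [[-0.972, -0.235, 0.013], [-0.235, 0.972, -0.002], [-0.012, -0.005, -1.0]]
ft_force: [-0.3, -2.3, -0.0]
opening: 0.324
time: 6.7
tcp_pos: [0.6949, -0.1687, 0.0644]
tool_rot: [[-0.547, 0.837, -0.0], [0.837, 0.547, 0.0], [0.0, -0.0, -1.0]]
ft_force: [1.0, -0.6, -0.6]
opening: 0.104
time: 7.03
tcp_pos: [0.695, -0.1685, 0.0642]
tool_rot: [[-0.231, 0.973, -0.0], [0.973, 0.231, -0.0], [-0.0, -0.0, -1.0]]
ft_force: [-0.0, 0.2, 0.2]
opening: 0.105
t 7.03 own mm [  29.4 -194.4] z 64.2 f [-0.03  0.19  0.21] q [ 0.02  0.9   0.35  1.43 -0.36  0.87  0.71] op 0.105
```

View pics/s4o.png

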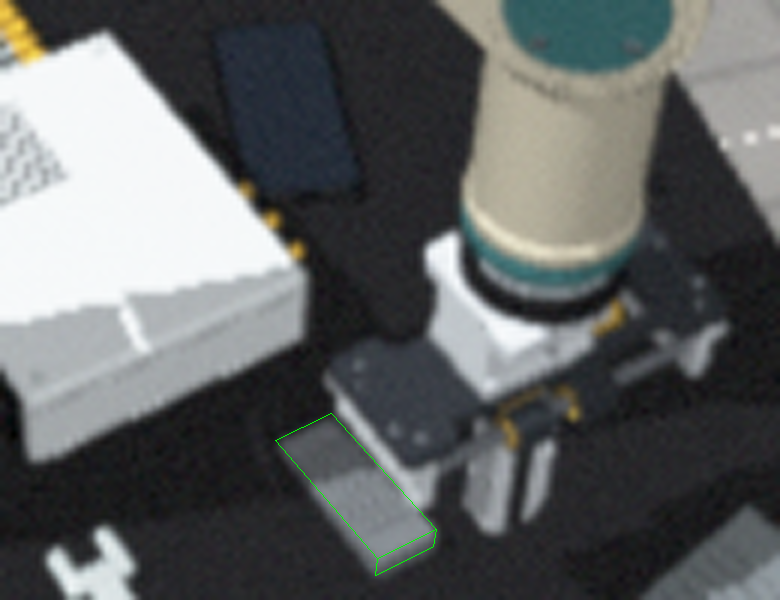

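View pics/t4o.png

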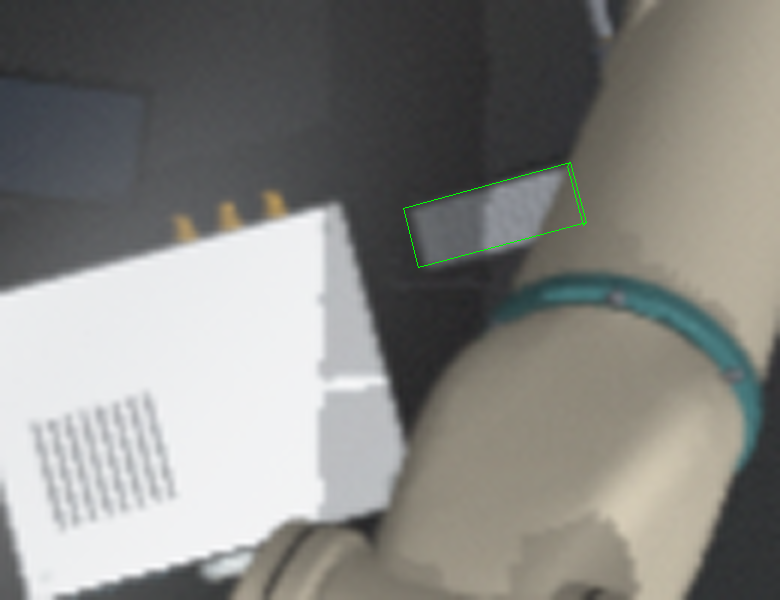

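Both overlays fit, so the wedge is aligned with the foot at about x = 0 with its heel near y = -160 in own mm. Next I'll put the fingers behind the heel and lower them.

```bash
python3 -m jog '[[0,-0.015,0,0,228],[0,-0.0145,0,0,228],[0,0,0.025,0,228],[0,0,0.02,0,228],[0,0,0.014,0,228],[0,0,0,0,228],[0.008,0,0,0,228],[0.008,0,0,0,228],[0,0,0,0,228]]'
python3 -c "
from h import *
st();shot('side','s5',290,150,130,100,6)"
```

```text
time: 7.98
tcp_pos: [0.6634, -0.157, 0.0064]
tool_rot: [[-0.235, 0.972, 0.001], [0.972, 0.235, 0.002], [0.002, 0.002, -1.0]]
ft_force: [-0.2, 0.7, 0.1]
opening: 0.106
t 7.98 own mm [   1.3 -176. ] z 6.4 f [-0.23  0.69  0.13] q [ 0.02  0.93  0.31  1.56 -0.39  0.71  0.75] op 0.106
```

View pics/s5.png

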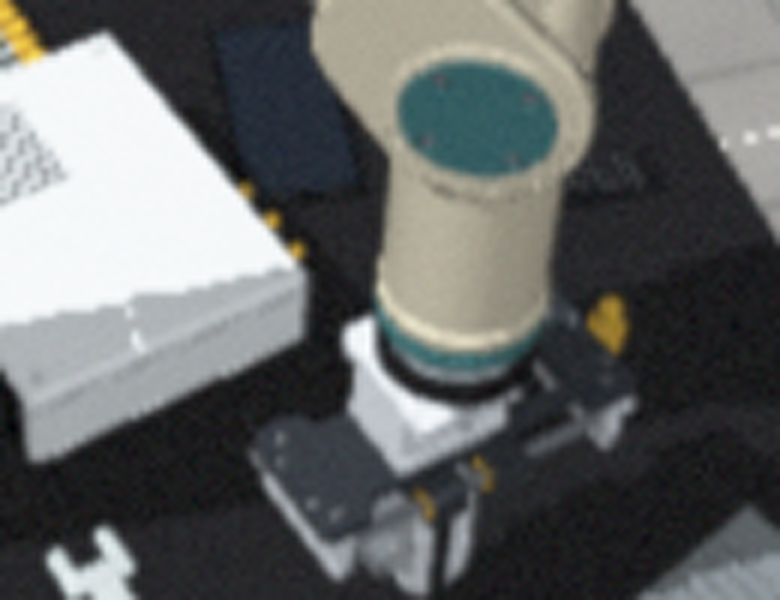

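```bash
python3 -m jog '[[0.008,-0.001,0,0,228],[0.008,0,0,0,228],[0.008,0,0,0,228],[0.008,0,0,0,228],[0.008,0,0,0,228],[0.008,0,0,0,228],[0.006,0,0,0,228],[0.003,0,0,0,228],[0,0,0,0,228]]'
python3 -c "
from h import *
st();shot('side','s6',290,150,130,100,6);shot('top','t6',270,160,130,100,6);st()
overlay('side','s6','s6o',(290,150),6,0,-69,90)
overlay('top','t6','t6o',(270,160),6,0,-69,90)"
```

```text
time: 8.78
tcp_pos: [0.6482, -0.1036, 0.0053]
tool_rot: [[-0.234, 0.972, -0.001], [0.972, 0.234, 0.001], [0.001, -0.0, -1.0]]
ft_force: [0.3, -0.2, 0.5]
opening: 0.11
t 8.78 own mm [  -1.2 -120.5] z 5.3 f [ 0.34 -0.2   0.54] q [-0.06  0.91  0.31  1.64 -0.41  0.66  0.7 ] op 0.11
t 8.88 own mm [  -1.4 -122. ] z 5.4 f [-0.2  -0.05 -0.58] q [-0.06  0.91  0.31  1.64 -0.41  0.66  0.7 ] op 0.105
```

View pics/s6o.png

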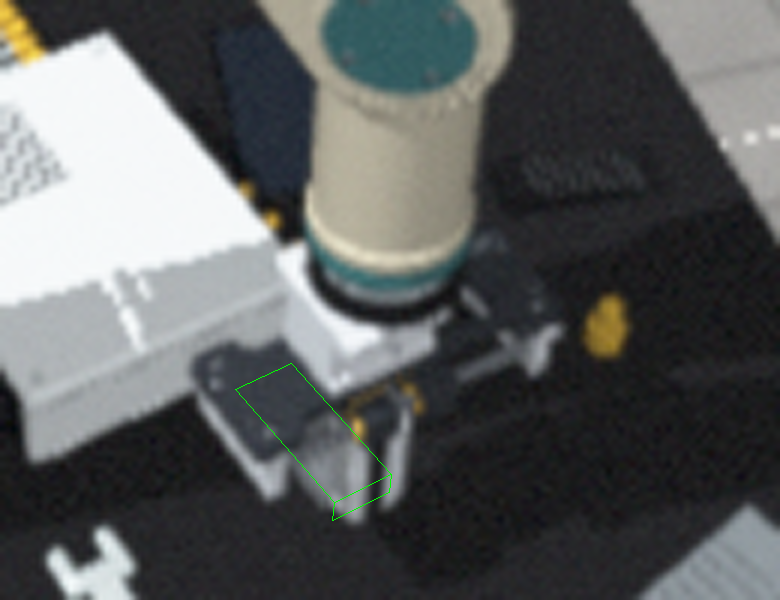

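View pics/t6o.png

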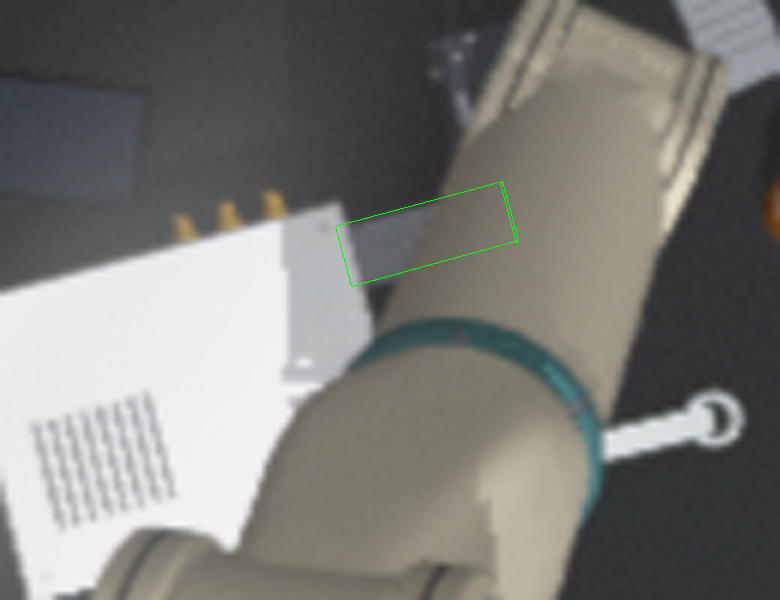

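```bash
python3 -m jog '[[0.003,0.0005,0,0,228],[0.003,0.0005,0,0,228],[0.003,0,0,0,228],[0.003,0,0,0,228],[0.003,0,0,0,228],[0.002,0,0,0,228],[0,0,0,0,228]]'
python3 -c "
from h import *
st()"
python3 -m jog '[[0.001,0,0,0,228],[0.001,0,0,0,228],[0.001,0,0,0,228],[0,0,0,0,228]]'
python3 -c "
from h import *
st()"
```

```text
time: 9.57
tcp_pos: [0.6452, -0.0873, 0.0054]
tool_rot: [[-0.234, 0.972, -0.0], [0.972, 0.234, 0.001], [0.001, -0.0, -1.0]]
ft_force: [0.2, 0.0, 0.8]
opening: 0.108
t 9.57 own mm [  -0.3 -103.9] z 5.4 f [0.2  0.02 0.83] q [-0.09  0.9   0.31  1.65 -0.41  0.65  0.68] op 0.108
time: 9.9
tcp_pos: [0.6447, -0.0852, 0.0055]
tool_rot: [[-0.233, 0.973, -0.0], [0.973, 0.233, 0.0], [0.0, -0.0, -1.0]]
ft_force: [0.1, 0.6, -0.1]
opening: 0.109
t 9.9 own mm [  -0.4 -101.8] z 5.5 f [ 0.07  0.61 -0.08] q [-0.09  0.9   0.31  1.66 -0.41  0.65  0.68] op 0.109
```

```bash
cat > r.py <<'E'
from h import *
fs=[]
for i in range(4):
    ctrl.grab_frame("side");o=ctrl.observe();fs.append(o["ft_force"])
m=np.mean(fs,0);print("push",round(-m[:2]@ey,2),"lat",round(m[:2]@ex,2),"fz",round(m[2],2),"each",np.round([-np.array(f[:2])@ey for f in fs],1));st()
E
python3 r.py
python3 -m jog '[[0.001,0,0,0,228],[0.001,0,0,0,228],[0.001,0,0,0,228],[0.001,0,0,0,228],[0,0,0,0,228]]'; python3 r.py
python3 -m jog '[[0.001,0,0,0,228],[0.001,0,0,0,228],[0.001,0,0,0,228],[0,0,0,0,228]]'; python3 r.py
```

```text
push -0.38 lat 0.29 fz -0.32 each [-0.4  0.  -0.9 -0.3]
t 10.1 own mm [  -0.5 -101.9] z 5.4 f [ 0.22  0.35 -0.12] q [-0.09  0.9   0.31  1.66 -0.41  0.65  0.68] op 0.107
time: 10.52
tcp_pos: [0.6437, -0.0811, 0.0055]
tool_rot: [[-0.233, 0.972, -0.0], [0.972, 0.233, 0.0], [0.0, -0.0, -1.0]]
ft_force: [-0.0, 0.1, -0.1]
opening: 0.105
push -0.29 lat -0.07 fz -0.16 each [-0.6 -0.2  0.5 -0.8]
t 10.72 own mm [ -0.4 -97.8] z 5.5 f [ 0.24  0.88 -0.94] q [-0.1   0.9   0.31  1.66 -0.42  0.64  0.67] op 0.103
time: 11.05
tcp_pos: [0.643, -0.0782, 0.0055]
tool_rot: [[-0.233, 0.972, -0.0], [0.972, 0.233, 0.0], [0.0, -0.0, -1.0]]
ft_force: [-0.8, -0.5, -0.5]
opening: 0.103
push 0.39 lat 0.3 fz -0.23 each [0.4 0.3 0.4 0.5]
t 11.25 own mm [ -0.4 -94.9] z 5.5 f [-0.46 -0.57 -0.56] q [-0.1   0.9   0.31  1.67 -0.42  0.64  0.67] op 0.106
```

```bash

python3 -m jog '[[0.001,0,0,0,228],[0.001,0,0,0,228],[0.001,0,0,0,228],[0,0,0,0,228]]'; python3 r.py
```

```text
time: 11.58
tcp_pos: [0.6423, -0.0753, 0.0055]
tool_rot: [[-0.233, 0.972, -0.0], [0.972, 0.233, 0.0], [0.0, -0.0, -1.0]]
ft_force: [0.5, 0.7, 0.4]
opening: 0.108
push -0.4 lat 0.2 fz 0.16 each [-0.1  0.  -0.9 -0.6]
t 11.78 own mm [ -0.5 -91.8] z 5.4 f [ 0.01  0.59 -0.39] q [-0.11  0.9   0.31  1.67 -0.42  0.64  0.67] op 0.104
```

```bash

python3 -m jog '[[0.001,0,0,0,228],[0.001,0,0,0,228],[0,0,0,0,228]]'; python3 r.py
```

```text
time: 12.03
tcp_pos: [0.6418, -0.0734, 0.0054]
tool_rot: [[-0.233, 0.972, -0.0], [0.972, 0.233, 0.0], [0.0, -0.0, -1.0]]
ft_force: [-0.3, 0.5, 0.4]
opening: 0.102
push 0.24 lat 0.43 fz -0.31 each [ 0.2 -0.5  0.7  0.6]
t 12.23 own mm [ -0.4 -89.8] z 5.4 f [ 0.01 -0.59 -0.7 ] q [-0.11  0.9   0.31  1.67 -0.42  0.64  0.67] op 0.111
```

```bash

python3 -m jog '[[0.001,0,0,0,228],[0.001,0,0,0,228],[0,0,0,0,228]]'; python3 r.py
```

```text
time: 12.48
tcp_pos: [0.6415, -0.0719, 0.0055]
tool_rot: [[-0.233, 0.973, 0.0], [0.973, 0.233, -0.0], [-0.0, 0.0, -1.0]]
ft_force: [0.2, -1.7, -0.5]
opening: 0.104
push 0.99 lat -0.14 fz -0.32 each [1.  1.2 0.9 0.9]
t 12.68 own mm [ -0.4 -88.1] z 5.5 f [ 0.52 -0.85 -1.12] q [-0.11  0.9   0.31  1.67 -0.42  0.64  0.66] op 0.106
```

```bash

python3 -m jog '[[0.0005,0,0,0,228],[0.0005,0,0,0,228],[0,0,0,0,228]]'; python3 r.py
```

```text
time: 12.93
tcp_pos: [0.6414, -0.0714, 0.0055]
tool_rot: [[-0.232, 0.973, 0.0], [0.973, 0.232, -0.001], [-0.001, 0.0, -1.0]]
ft_force: [0.7, -2.1, -0.0]
opening: 0.103
push 2.95 lat 0.11 fz -1.02 each [2.9 3.  2.7 3.2]
t 13.13 own mm [ -0.5 -87.5] z 5.5 f [ 0.66 -3.11 -1.75] q [-0.12  0.9   0.32  1.67 -0.42  0.64  0.66] op 0.104
```

```bash

python3 -m jog '[[0.0005,0,0,0,228],[0.0005,0,0,0,228],[0,0,0,0,228]]'; python3 r.py
```

```text
time: 13.38
tcp_pos: [0.6412, -0.0708, 0.0055]
tool_rot: [[-0.232, 0.973, 0.001], [0.973, 0.232, -0.001], [-0.001, 0.0, -1.0]]
ft_force: [0.8, -4.8, -1.5]
opening: 0.107
push 5.02 lat 0.04 fz -1.45 each [4.6 4.8 5.4 5.2]
t 13.58 own mm [ -0.5 -86.9] z 5.6 f [ 2.   -4.9  -1.43] q [-0.12  0.9   0.32  1.67 -0.42  0.64  0.66] op 0.104
```

The push reached a steady 5 N, so the wedge is snug. I'll back off, check, then go to the test corner.

```bash

python3 -m jog '[[-0.003,0,0,0,228],[-0.008,0,0,0,228],[-0.015,0,0,0,228],[-0.01,0,-0.005,0,228],[0,0,-0.03,0,240],[0,0,-0.035,0,255],[0,0,-0.035,0,255],[0,0,0,0,255]]'
python3 r.py
python3 -c "
from h import *
shot('side','s7',290,150,130,100,6);shot('top','t7',250,160,130,100,6)
overlay('side','s7','s7o',(290,150),6,-0.5,-29,90)
overlay('top','t7','t7o',(250,160),6,-0.5,-29,90)"
```

```text
time: 14.25
tcp_pos: [0.6541, -0.1078, 0.118]
tool_rot: [[-0.231, 0.973, 0.012], [0.973, 0.231, -0.002], [-0.005, 0.011, -1.0]]
ft_force: [0.4, -0.3, -0.3]
opening: 0.004
push 0.1 lat -0.08 fz -0.27 each [ 0.5  0.4 -0.3 -0.2]
t 14.45 own mm [  -1.1 -122. ] z 109.9 f [ 0.56  0.37 -0.02] q [-0.1   0.78  0.38  1.59 -0.35  0.85  0.65] op 0.006
```

View pics/s7o.png

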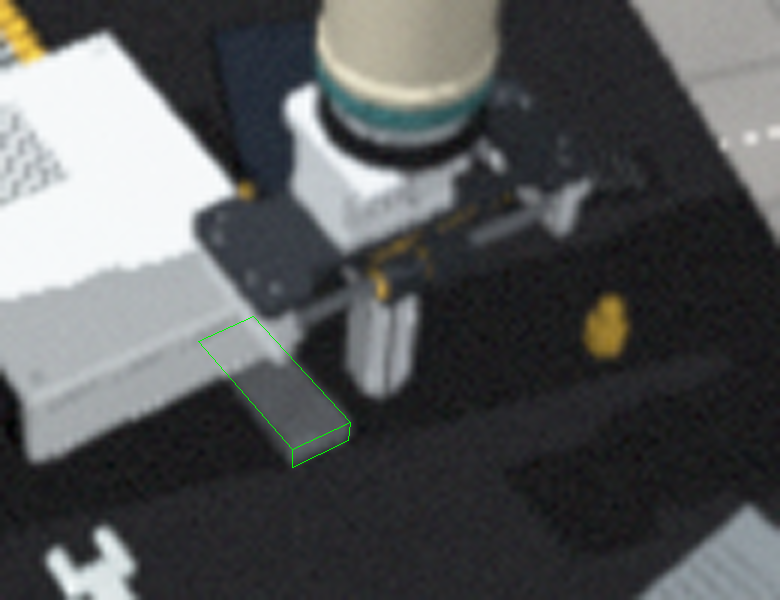

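View pics/t7o.png

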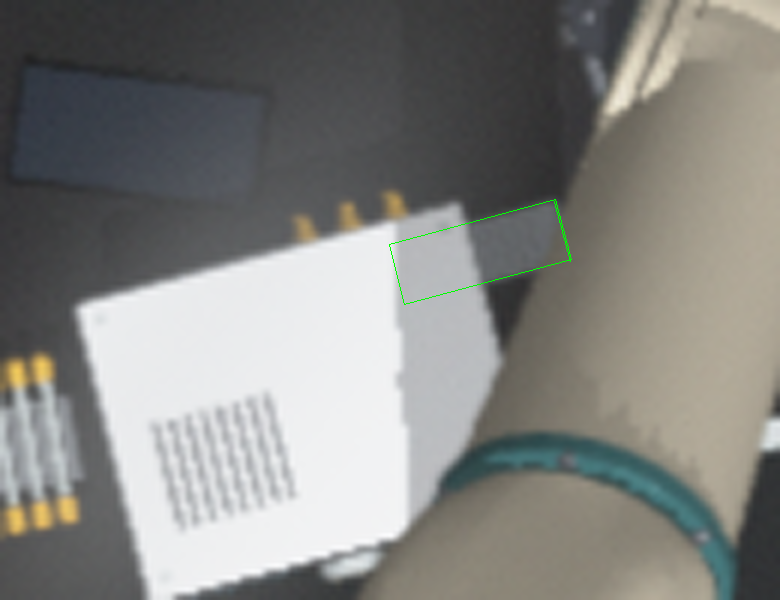

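The wedge sits under the corner at the predicted place and the box hasn't moved: its far-right top corner is at (460,204), the same pixel as before once the 5 px crop shift is counted. Next, the press.

```bash

python3 -m jog '[[0.03,0.001,0,0,255],[0.035,0,0,0,255],[0.035,0,0,0,255],[0.022,0,0,0,255],[0,0,0.012,0,255],[0,0,0.01,0,255],[0,0,0.006,0,255],[0,0,0,0,255],[0,0,0,0,255]]'
python3 r.py
```

```text
time: 15.4
tcp_pos: [0.6216, 0.0119, 0.0817]
tool_rot: [[-0.23, 0.973, -0.001], [0.973, 0.23, -0.001], [-0.001, -0.002, -1.0]]
ft_force: [-0.5, -0.9, 0.4]
opening: 0.005
push 0.14 lat 0.22 fz 0.3 each [ 0.7 -0.2 -0.1  0.2]
t 15.6 own mm [ 0.6 -0.9] z 82.9 f [ 0.24 -0.14  0.7 ] q [-0.29  0.77  0.37  1.71 -0.39  0.73  0.51] op 0.007
```

```bash

python3 -m jog '[[0.001,0,0.003,0,255],[0,0,0.002,0,255],[0,0,0.001,0,255],[0,0,0.001,0,255],[0,0,0,0,255]]'
python3 r.py
```

```text
time: 16.02
tcp_pos: [0.6217, 0.0151, 0.0754]
tool_rot: [[-0.233, 0.973, -0.0], [0.973, 0.233, 0.0], [0.0, -0.0, -1.0]]
ft_force: [-0.6, 0.4, -0.1]
opening: 0.006
push -0.11 lat 0.29 fz -0.18 each [-0.1 -0.2  0.2 -0.4]
t 16.22 own mm [0.4 1.1] z 75.4 f [ 0.61  0.56 -0.58] q [-0.29  0.78  0.37  1.72 -0.39  0.72  0.52] op 0.001
```

```bash

python3 -m jog '[[0,0,0.0005,0,255],[0,0,0.0005,0,255],[0,0,0,0,255]]'
python3 r.py
```

```text
time: 16.47
tcp_pos: [0.6218, 0.0151, 0.0753]
tool_rot: [[-0.233, 0.973, 0.0], [0.973, 0.233, 0.0], [0.0, 0.0, -1.0]]
ft_force: [-0.9, -0.6, 6.2]
opening: 0.006
push -0.7 lat -1.4 fz 6.54 each [-1.6 -0.1 -0.9 -0.2]
t 16.67 own mm [0.4 1. ] z 75.3 f [-0.97  0.02  6.85] q [-0.29  0.78  0.37  1.72 -0.39  0.72  0.52] op 0.003
```

```bash

python3 -m jog '[[0,0,0.0003,0,255],[0,0,0.0003,0,255],[0,0,0,0,255]]'
python3 r.py
python3 -m jog '[[0,0,0,0,255],[0,0,0,0,255],[0,0,0,0,255],[0,0,0,0,255],[0,0,0,0,255],[0,0,0,0,255]]'; python3 r.py
```

```text
time: 16.92
tcp_pos: [0.6218, 0.015, 0.0752]
tool_rot: [[-0.233, 0.973, 0.0], [0.973, 0.233, 0.001], [0.0, 0.001, -1.0]]
ft_force: [-3.6, -0.4, 9.9]
opening: 0.003
push -0.94 lat -2.6 fz 9.89 each [-0.9 -0.1 -1.8 -0.9]
t 17.12 own mm [0.4 1. ] z 75.3 f [-3.2   0.2  10.04] q [-0.29  0.78  0.37  1.72 -0.39  0.72  0.52] op 0.002
time: 17.62
tcp_pos: [0.6218, 0.015, 0.0752]
tool_rot: [[-0.233, 0.973, 0.001], [0.973, 0.233, 0.001], [0.0, 0.001, -1.0]]
ft_force: [-3.3, -0.4, 9.5]
opening: 0.002
push -0.99 lat -2.69 fz 9.72 each [-1.1 -1.  -0.5 -1.4]
t 17.82 own mm [0.5 1. ] z 75.2 f [-2.23  0.93 10.24] q [-0.29  0.78  0.37  1.72 -0.39  0.72  0.52] op 0.008
```

The corner took about 10 N for about 1 s and gave roughly 0.2 mm. I'll retreat straight up and take a last look.

```bash

python3 -m jog '[[0,0,-0.003,0,255],[0,0,-0.02,0,255],[0,0,-0.035,0,255],[0,0,-0.04,0,255],[0,0,-0.04,0,255],[0.04,0,0,0,255],[0.04,0,0,0,255],[0.04,0,0,0,255],[0.04,0,0,0,255],[0.04,0,0,0,255]]'
python3 -m jog '[[0.04,0,0,0,255],[0.04,0,0,0,255],[0.04,0,0,0,255],[0.04,0,0,0,255],[0.04,0,0,0,255],[0.04,0,0,0,255],[0.04,0,0,0,255],[0,0,0,0,255],[0,0,0,0,255]]'
python3 -c "
from h import *
st();shot('side','s8',250,140,130,100,6);shot('top','t8',250,165,130,110,6)
f=ctrl.grab_frame('top');cv2.imwrite('pics/t8full.png',f['color'][:,:,::-1])
overlay('side','s8','s8o',(250,140),6,-0.5,-29,90)
overlay('top','t8','t8o',(250,165),6,-0.5,-29,90)"
```

```text
time: 18.65
tcp_pos: [0.5744, 0.2113, 0.212]
tool_rot: [[-0.232, 0.973, 0.0], [0.973, 0.232, 0.0], [0.0, 0.0, -1.0]]
ft_force: [0.6, 0.6, 1.1]
opening: 0.003
time: 19.4
tcp_pos: [0.5077, 0.4851, 0.2107]
tool_rot: [[-0.238, 0.971, -0.001], [0.971, 0.238, 0.0], [0.001, -0.001, -1.0]]
ft_force: [-0.0, -1.0, 0.9]
opening: 0.005
t 19.4 own mm [ -2.2 484.7] z 210.7 f [-0.02 -1.02  0.89] q [-1.04  0.75  0.46  1.35 -0.34  1.12 -0.3 ] op 0.005
```

View pics/s8o.png

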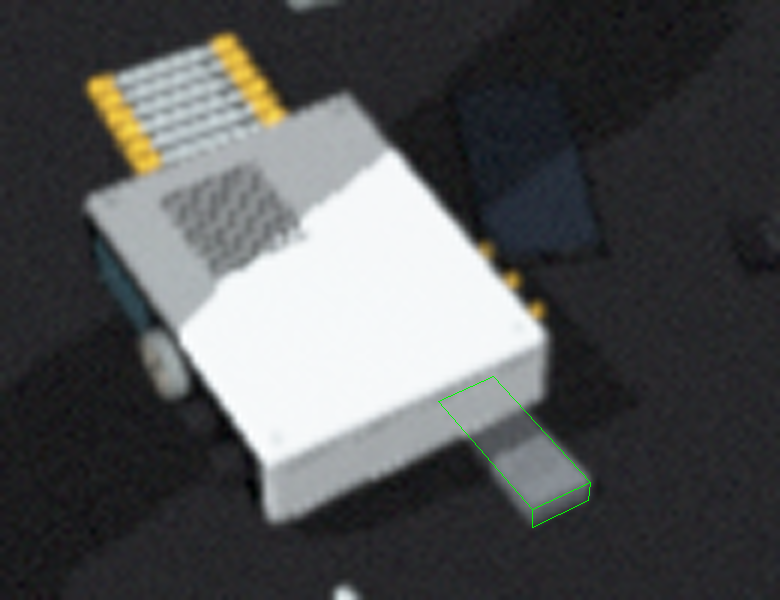

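View pics/t8o.png

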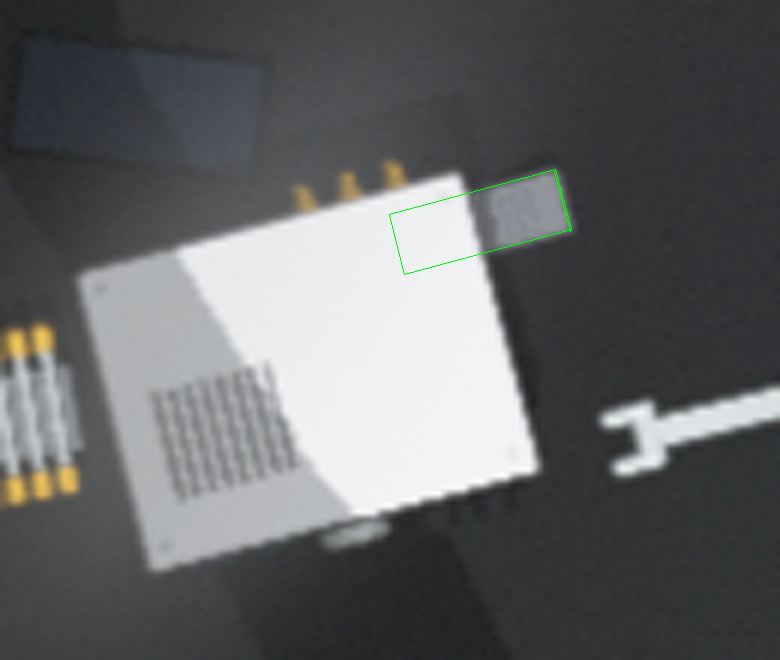

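View pics/t8full.png

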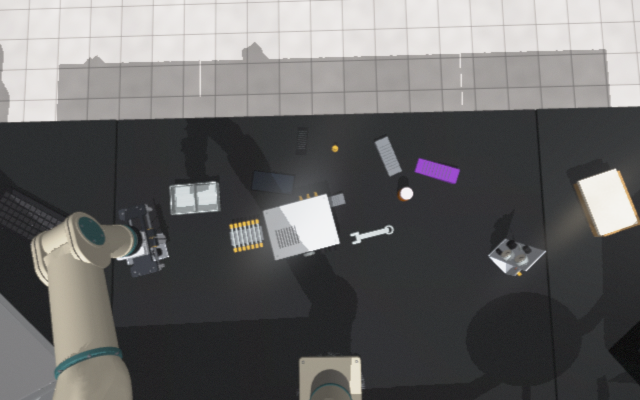

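The box corners sit at the same pixels as at the start, the wedge matches the model outline with its heel near (563,200) in the top crop, and the bystanders haven't moved. I'll check the force reading and hand in.

```bash
python3 r.py; python3 -c "
from plant import ctrl
print(ctrl.hand_in())"
```

```text
push 0.41 lat -0.3 fz 0.06 each [ 0.7  0.9 -0.1  0.1]
t 19.85 own mm [-4.000e-01  4.801e+02] z 212.2 f [-0.39 -0.24  0.16] q [-1.03  0.74  0.46  1.35 -0.34  1.12 -0.3 ] op 0.006
the job is handed in; nothing more can be done
None
```

The wedge is snug under the controller's short foot and the corner passed the press test. I handed the job in at about 20 s of robot time; no verdict was reported.

- **Wedge:** I squared up the small grey wedge by pushing on its long side with two spread fingers. Then I pushed its heel straight in, thin end first, until the push held steady at about 5 N. I never gripped or lifted it.
- **Press test:** I pressed the test corner with the closed fingertips at about 10 N for about 1 s. It gave roughly 0.2 mm. A first light press at about 6.5 N gave 0.1 mm.
- **Last look:** In both camera views the controller's top corners were at the same pixels as at the start. The wedge lay where the model outline predicted, to within about 1 mm, and the other things on the bench had not moved. The arm was clear, with force readings at noise level.

No check failed or disagreed.

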